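# Nest the turned wooden ramekin covers upside down

### The job

The three knobless wooden domed covers lie upside down on the counter, hollow side up: nest them into one stack to put away. Leaving the large one where it stands, first lower the medium cover, still hollow side up, into the large one, then lower the small cover into the medium one; lower each right down before letting go rather than dropping it, so that each sits level and roughly centred inside the next. Do not knock over the glass cruet.

Things in the scene. Friction and masses are not known exactly. Their poses are not given: they have to be found in the camera images.
- cover_large: Large wooden domed cover, upside down like a shallow bowl: widest and lowest of the three, 92 mm across the rim, 26 mm high, about 110 g, wall 4 mm. It stands loose on its flat crown (44 mm across, 8 mm thick: the inner floor is 8 mm above the origin). Too wide to grip across. Origin: centre of the crown's underside, on the counter; z up. Ramekins and the flat coaster are not covers.
- cover_medium: Medium wooden domed cover, mouth up: 62 mm across the rim, 34 mm high, 50 to 100 g, wall 4 mm. Its upper 18 mm is nearly upright; grip across it from above, any direction. Crown flat, 30 mm across, 8 mm thick. Origin: centre of the crown's underside; z up. Seated, its origin is 8 mm above the large one's and its rim 16 mm above the large rim: grip only the top 14 mm.
- cover_small: Small wooden domed cover, mouth up, a deep little cup: 42 mm across the rim, 40 mm high (narrowest, tallest), 30 to 65 g. Its upper 24 mm is nearly upright; grip across it from above, any direction. Crown flat, 20 mm across. Origin: centre of the crown's underside; z up. Seated, its origin is 8 mm above the medium one's and its rim 14 mm above the medium rim: grip only the top 12 mm.
- cruet: Clear glass cruet with a cork stopper, standing upright, body diameter 66 mm, narrow neck, 135 mm high, loose and easily toppled. Origin: centre of its underside; z axis up. Must not be knocked over.

How it is judged (in metres and radians):
On the way, in this order (a step that is already met when the one before it is completed fails the run):
1. the medium cover, still held by the fingers, has been lowered into the large one (within 12 mm of fully down) (horizontal distance between cover_medium and cover_large below 0.018 m and z of cover_medium in the frame of cover_large between 0.004 and 0.02 m and contact force between the fingers and cover_medium above 0.5 N), for 0.1 s.
2. the small cover, still held by the fingers, has been lowered into the medium one (within 12 mm of fully down), the medium one sitting in the large (horizontal distance between cover_small and cover_medium below 0.015 m and z of cover_small in the frame of cover_medium between 0.004 and 0.02 m and contact force between the fingers and cover_small above 0.5 N and horizontal distance between cover_medium and cover_large below 0.016 m and z of cover_medium in the frame of cover_large between 0.004 and 0.016 m), for 0.1 s.
At the end, for the whole second after the job is handed in: Medium cover fully down in the large (within 15 mm sideways, 4 to 13 mm above it), small fully down in the medium (12 mm, 4 to 13 mm), all hollow side up, within 10 degrees of level, at rest; large on the counter within 50 mm of its start; cruet within 20 degrees of upright (horizontal distance between cover_medium and cover_large below 0.015 m and z of cover_medium in the frame of cover_large between 0.004 and 0.013 m and horizontal distance between cover_small and cover_medium below 0.012 m and z of cover_small in the frame of cover_medium between 0.004 and 0.013 m and angle between each of cover_large, cover_medium, cover_small's own z axis and vertical below 0.175 rad and height (world z) of cover_large below 0.01 m and distance of cover_large from where it was at the start of the episode below 0.05 m and angle between cruet's own z axis and vertical below 0.35 rad and linear speed of each of cover_large, cover_medium, cover_small below 0.02 m/s); the robot touches nothing.
It fails at once if the glass cruet is knocked over (tilted more than 20 degrees) (angle between cruet's own z axis and vertical above 0.35 rad).
It also fails if it takes over 56 s, if anything falls off the work surface, if the arm or the gripper's body presses on something with over 40 N, if the wrist force passes 120 N, or if a joint passes its speed limit or range.

### The arm

A 6-joint arm with a two-finger parallel gripper is mounted at the origin on the work surface. World frame = base frame: x ahead of the robot, y to its left, z up, the work surface at z = 0. Lengths are in m, angles in degrees, forces in N, time in s.
With the tool pointing down it reaches from about 0.4 to 0.825 m from the base axis. Payload 7 kg.
Tool frame: the origin (TCP) lies midway between the tips of the shut fingers; the grasp point (between the pads) lies 19 mm behind it; z points along the fingers, y is the line along which they close (so a half turn about z gives the same grasp; the last joint's range is limited). The gripper opens to 88 mm and grips with 3 to 60 N. Pads are 19 mm wide; open, the fingers measure 130 mm over their backs; the gripper's body (78 mm by 193 mm) begins 47 mm behind the grasp point.
Start: joints at [85.663, 20.546, 0.682, 0, -70.136, -16.507], TCP at [0.24, 0.631, 0.205] pointing down, gripper open.
Joint ranges: [-176.03, 176.03], [-82.01, 121.73], [-58.28, 71.71], [-173.87, 95.51], [-174.79, -0.11], [-173.66, 173.66]. Speed limits (degrees/s): [136.94, 136.94, 172.46, 180, 180, 180].

### API

Orientations are given as a 3x3 rotation matrix whose columns are the frame's x, y, z axes.
In Python, from rig import robot gives the robot as it stands. Calls block until the motion is done:
- robot.goto(position, orientation): joint-space move of the TCP to a pose.
- robot.servo_line(position, ori=None, speed=0.15): straight line of the TCP; ori=None keeps the orientation; speed is the mean speed in m/s.
- robot.movej(angles): joint-space move.
- robot.move_gripper(opening): opening from 0.0 (shut) to 1.0 (fully open); the grip force is fixed at half the most; returns when the fingers have stopped.
- robot.dwell(seconds).
- robot.ik(position, orientation): joint angles nearest the present ones, or None.
- robot.grab_frame(name): name is "scene" or "top" or "wrist"; returns (picture, depth): 420x560x3 uint8, red, green, blue; 420x560 float32, m along the optical axis (not along the pixel's ray), 0 where there is no reading.
- robot.camera_info(name): a dict with "vfov" (degrees; the focal length in pixels is half the picture's height over the tangent of half this angle, whatever the lens; pixels are square), "cx", "cy" (the principal point, pixels), "view" (4x4, takes a point from world to camera coordinates); the wrist camera has in their place "T_tool_cam" (4x4, takes a point from camera to tool coordinates, whose origin is the TCP and whose axes are the flange's). Camera axes: x right, y down, z forward; pixel columns grow to the right and rows downward; lengths in m; the calibration is good to about 2 mm. A picture is of the moment at which its call begins: read the wrist's pose just before it. camera_info takes no time and is no camera call.
A pose or a line that the arm cannot do raises robot.Unreachable and nothing moves.
- robot.job_done(): hands the job in; it is judged then, once.
Readings, each from a call of its own:
- robot.read_t(): time.
- robot.read_qpos(): joint angles.
- robot.read_qvel(): joint speeds.
- robot.read_effort(): joint torques, N m.
- robot.read_position(): TCP position.
- robot.read_tcp_rot(): TCP orientation.
- robot.read_force(): force on the tool from outside, world axes, zero at the start.
- robot.read_ft_torque(): the same for the moment, N m.
- robot.read_grip_width(): opening from 0.0 (shut) to 1.0 (fully open).
- robot.read_finger_force(): force on a finger pad.
Only numpy, scipy, OpenCV 4.12 (cv2) and the standard library are available. Lean on these libraries where they do the work, as an engineer would, in place of code of your own. Each camera call takes 0.05 s, during which the arm holds its last target. There are 200 camera calls.

## Working session

There is one attempt and no reset: what is moved stays moved. The work goes in short steps, each a Python script; the robot and the scene stay as the last script left them, time stands still between calls to the robot, and variables do not carry over. Pictures are saved under pics/ and viewed, at most 10 in all, crops included, and the job is handed in when it is done.

```bash
mkdir -p pics; ls; python3 - <<'E'
from rig import robot
import cv2,numpy as np
for n in("top","scene"):
    p,d=robot.grab_frame(n); np.savez(f"pics/{n}0.npz",p=p,d=d); cv2.imwrite(f"pics/{n}0.png",p[:,:,::-1]); print(n,robot.camera_info(n),(d>0).mean())
print(robot.read_t(),robot.read_force(),robot.read_tcp_rot())
E
```

```text
pics
top {'vfov': 42.13419870826025, 'cx': 276.8421657543354, 'cy': 216.14360085197006, 'view': array([[ 0.13586589, -0.99072043,  0.00367268, -0.02258863],
       [-0.96564244, -0.13325382, -0.22311008,  0.56313933],
       [ 0.22152911,  0.02676656, -0.97478634,  0.91923636],
       [ 0.        ,  0.        ,  0.        ,  1.        ]])} 0.9959906462585034
scene {'vfov': 55.35156049039531, 'cx': 279.016716355862, 'cy': 206.33375010939048, 'view': array([[ 0.85245818,  0.52274771,  0.00706256, -0.48832823],
       [ 0.44824495, -0.72387868, -0.524477  , -0.18909834],
       [-0.26905671,  0.45026046, -0.85139533,  1.09232171],
       [ 0.        ,  0.        ,  0.        ,  1.        ]])} 0.9961777210884354
0.1 [-0.96331829 -0.05204064  0.12764106] [[ 9.34518374e-01 -3.55914657e-01 -4.06117800e-04]
 [-3.55914867e-01 -9.34517309e-01 -1.41685861e-03]
 [ 1.24756632e-04  1.46862377e-03 -9.99998914e-01]]
```

View pics/top0.png

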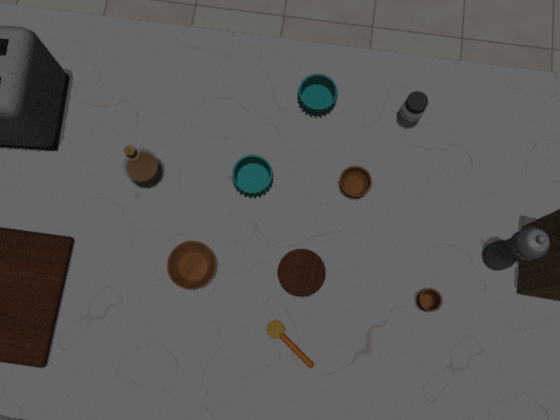

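View pics/scene0.png

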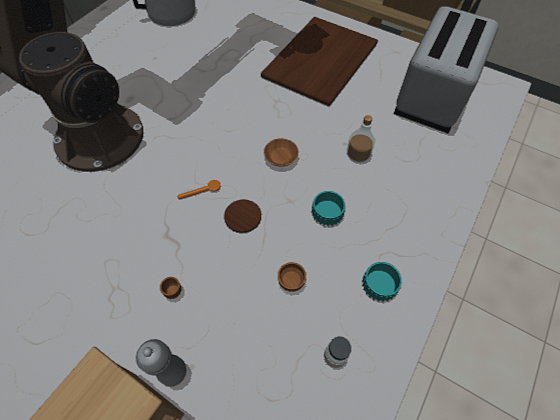

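Top view: the large cover is at (192,265), the medium at (355,182), the small at (429,300) and the cruet at (143,170). The disc at (302,272) is the coaster. The scene view agrees: large (281,152), medium (292,277), small (171,288). Next I measure the rims in both views.

```bash
cat > h.py <<'E'
import numpy as np,cv2
from scipy.optimize import least_squares
def mask(p):
    h=cv2.cvtColor(p,cv2.COLOR_RGB2HSV)
    return ((h[...,0]<22)&(h[...,1]>90)).astype(np.uint8)
def cloud(p,d,info,seed,win=40,T=None):
    f=p.shape[0]/2/np.tan(np.radians(info['vfov']/2))
    n,lab,st,c=cv2.connectedComponentsWithStats(mask(p))
    ys,xs=np.mgrid[0:p.shape[0],0:p.shape[1]]
    near=np.hypot(xs-seed[0],ys-seed[1])<win
    ids=np.bincount(lab[near&(lab>0)],minlength=2); k=ids.argmax()
    m=(lab==k)&(d>0); z=d[m]
    P=np.c_[(xs[m]-info['cx'])/f*z,(ys[m]-info['cy'])/f*z,z,np.ones(z.size)]
    T=np.linalg.inv(info['view']) if T is None else T
    return (P@T.T)[:,:3]
def rim_depth(P,h,R):
    Q=P[abs(P[:,2]-h)<.004]
    s=least_squares(lambda a:np.hypot(*(Q[:,:2]-a[:2]).T)-a[2],[*Q[:,:2].mean(0),R],loss='soft_l1',f_scale=.002)
    return s.x,len(Q)
def ray(info,u,v,h,n=420,T=None):
    f=n/2/np.tan(np.radians(info['vfov']/2))
    T=np.linalg.inv(info['view']) if T is None else T
    r=T[:3,:3]@[(u-info['cx'])/f,(v-info['cy'])/f,1]; o=T[:3,3]
    return o+r*(h-o[2])/r[2]
E
python3 - <<'E'
from rig import robot
from h import *
seeds=dict(large=((192,265),(281,152),.026,.046),medium=((355,182),(292,277),.034,.031),small=((429,300),(171,288),.040,.021))
for i,n in enumerate(("top","scene")):
    D=np.load(f"pics/{n}0.npz");info=robot.camera_info(n)
    for k,s in seeds.items():
        P=cloud(D['p'],D['d'],info,s[i],20)
        print(n,k,len(P),'z',np.percentile(P[:,2],[1,50,99]).round(4),'ext',np.ptp(P,0).round(3),rim_depth(P,s[2],s[3]-.002),ray(info,*s[i],s[2]).round(3))
    print('cruet cork/body',[ray(info,u,v,h).round(3) for u,v,h in([(131,151,.135),(144,172,.02)] if i==0 else[(368,119,.135),(361,148,.02)])])
E
```

```text
top large 1846 z [0.0041 0.0131 0.0286] ext [0.092 0.089 0.031] (array([0.45721505, 0.19867441, 0.04207327]), 391) [0.457 0.197 0.026]
top medium 790 z [0.0044 0.0129 0.0372] ext [0.065 0.059 0.039] (array([ 0.65459065, -0.08179135,  0.02841017]), 205) [ 0.653 -0.082  0.034]
top small 421 z [0.0049 0.021  0.0429] ext [0.045 0.048 0.046] (array([ 0.45193319, -0.23628812,  0.01862758]), 152) [ 0.451 -0.235  0.04 ]
cruet cork/body [array([0.624, 0.316, 0.135]), array([0.622, 0.32 , 0.02 ])]
scene large 735 z [0.0062 0.0135 0.0282] ext [0.098 0.092 0.03 ] (array([0.457391  , 0.19788822, 0.0422631 ]), 175) [0.458 0.197 0.026]
scene medium 628 z [0.0056 0.0137 0.036 ] ext [0.064 0.059 0.036] (array([ 0.65526397, -0.0830461 ,  0.02839959]), 162) [ 0.657 -0.086  0.034]
scene small 341 z [0.0057 0.0285 0.0426] ext [0.041 0.039 0.038] (array([ 0.45305108, -0.23766745,  0.01854926]), 125) [ 0.458 -0.24   0.04 ]
cruet cork/body [array([0.626, 0.315, 0.135]), array([0.627, 0.324, 0.02 ])]
```

```bash
cat >> h.py <<'E'
def ori(xy,sgn=1):
    a=np.arctan2(xy[1],xy[0]); y=sgn*np.array([-np.sin(a),np.cos(a),0]); z=np.array([0,0,-1.])
    return np.c_[np.cross(y,z),y,z]
L=np.array([.4573,.1982]);M=np.array([.655,-.0825]);S=np.array([.4525,-.237])
E
python3 - <<'E'
from rig import robot
from h import *
print(robot.read_t())
for s in(1,-1):
    for c in(L,M,S): print(s,robot.ik([*c,.15],ori(c,s)), robot.ik([*c,.022],ori(c,s)) is not None)
E
```

```text
0.1
1 [  46.06564708    6.48037317  -25.75960742    0.          -57.76001941
 -112.63308664] True
1 [   9.71078588   21.29064532   -5.65806131    0.          -63.05129337
 -106.88962633] True
1 [  -5.58942689    7.67438079  -24.34017979    0.          -57.98543942
 -112.05418274] True
-1 [ 46.06564708   6.48037317 -25.75960742   0.         -57.76001941
  67.36691336] True
-1 [  9.71078588  21.29064532  -5.65806131   0.         -63.05129337
  73.11037367] True
-1 [ -5.58942689   7.67438079 -24.34017979   0.         -57.98543942
  67.94581726] True
```

```bash
python3 - <<'E'
from rig import robot
from h import *
R=ori(M,-1)
robot.servo_line([*robot.read_position()[:2],.25],speed=.2)
robot.goto([*M,.14],R)
p,d=robot.grab_frame("wrist"); cv2.imwrite("pics/w1.png",p[:,:,::-1])
i=robot.camera_info("wrist");T=np.eye(4);T[:3,:3]=robot.read_tcp_rot();T[:3,3]=robot.read_position()
T=T@i['T_tool_cam']
c=T[:3,:3].T@(np.array([*M,.034])-T[:3,3]);f=210/np.tan(np.radians(i['vfov']/2));uv=c[:2]/c[2]*f+[i['cx'],i['cy']]
print(uv)
try: print(rim_depth(cloud(p,d,i,uv,30,T),.034,.029))
except Exception as e: print(e)
print(robot.read_force(),robot.read_t())
robot.servo_line([*M,.022],speed=.12)
print(robot.read_force())
robot.move_gripper(0)
print(robot.read_grip_width()*88,robot.read_finger_force(),robot.read_position(),robot.read_force(),robot.read_t())
E
```

```text
[284.81363465 202.82042785]
(array([ 0.65510288, -0.08070554,  0.02810615]), 625)
[-0.04342795 -0.51222231 -0.51554769] 3.45
[ 0.61026858  0.12729504 -0.37346358]
0.25991960926757496 0.0 [ 0.65500433 -0.08248719  0.02199558] [-0.5253431  -0.02732214  0.14709568] 6.0083
```

View pics/w1.png

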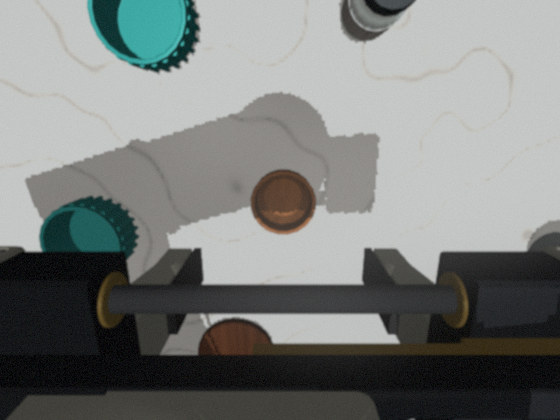

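The gripper closed on nothing, so I look again.

```bash
python3 - <<'E'
from rig import robot
import cv2,numpy as np
a,d=robot.grab_frame("scene"); w,_=robot.grab_frame("wrist")
a=cv2.convertScaleAbs(a,alpha=1.2)[150:420,80:440]
i=robot.camera_info("wrist");print(i['T_tool_cam'].round(3))
cv2.imwrite("pics/c2.png",np.hstack([cv2.resize(a,(400,300)),cv2.resize(w,(400,300))])[:,:,::-1])
E
```

```text
[[-0.001 -0.959 -0.284  0.076]
 [ 1.    -0.    -0.002 -0.001]
 [ 0.001 -0.284  0.959 -0.18 ]
 [ 0.     0.     0.     1.   ]]
```

View pics/c2.png

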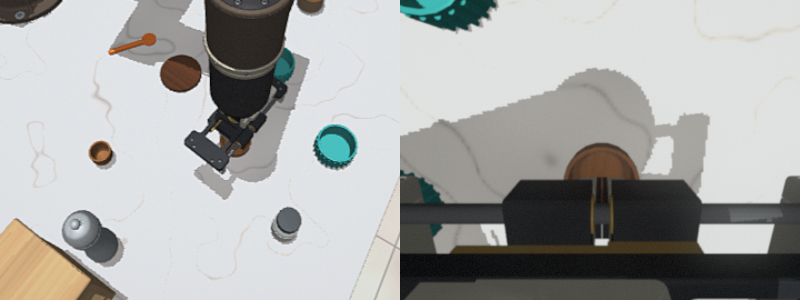

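```bash
cat >> h.py <<'E'
def wrist_rim(robot,guess,h,R,save=None,win=60):
    T=np.eye(4);T[:3,:3]=robot.read_tcp_rot();T[:3,3]=robot.read_position()
    i=robot.camera_info("wrist");T=T@i['T_tool_cam']
    p,d=robot.grab_frame("wrist")
    if save: cv2.imwrite(save,p[:,:,::-1])
    c=T[:3,:3].T@(np.array([*guess,h])-T[:3,3]);f=210/np.tan(np.radians(i['vfov']/2));uv=c[:2]/c[2]*f+[i['cx'],i['cy']]
    P=cloud(p,d,i,uv,win,T)
    return rim_depth(P,h,R),uv,np.percentile(P[:,2],[1,50,99]),f
E
python3 - <<'E'
from rig import robot
from h import *
robot.servo_line([*M,.14],speed=.12)
print(robot.read_grip_width())
robot.move_gripper(1.0); print(robot.read_grip_width())
print(wrist_rim(robot,M,.034,.029,"pics/w3.png"),robot.read_t())
E
```

```text
0.0038582972243072756
0.99922389279438
((array([ 0.65513046, -0.08077356,  0.02811745]), 620), array([283.90113985, 202.75899268]), array([0.00673621, 0.00984168, 0.03522825]), np.float64(317.15407124867744)) 8.7333
```

View pics/w3.png

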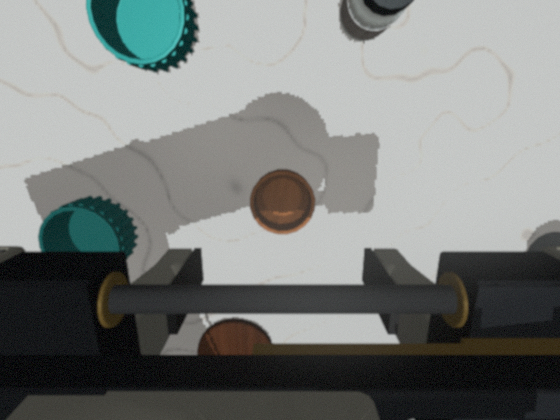

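The cover hasn't moved, so the fingers closed above its rim. The open tips look nearer the camera than the TCP. I'll measure the real tip position against opening from wrist depth.

```bash
python3 - <<'E'
from rig import robot
from h import *
i=robot.camera_info("wrist");f=210/np.tan(np.radians(i['vfov']/2))
ys,xs=np.mgrid[0:420,0:560]
for o in(1.,.8,.7,.6,.47,.3,0):
    robot.move_gripper(o)
    p,d=robot.grab_frame("wrist")
    P=(np.c_[((xs-i['cx'])/f*d).ravel(),((ys-i['cy'])/f*d).ravel(),d.ravel(),np.ones(d.size)]@i['T_tool_cam'].T)[d.ravel()>0,:3]
    Q=P[(abs(P[:,0])<.03)&(P[:,2]>-.08)&(P[:,2]<.05)&(abs(P[:,1])<.07)]
    out=[]
    for s in(-1,1):
        q=Q[Q[:,1]*s>0]; zt=np.percentile(q[:,2],99.5) if len(q) else np.nan
        t=q[q[:,2]>zt-.006]
        out.append((len(q),round(zt,4),np.percentile(abs(t[:,1]),[1,99]).round(4),t[:,0].mean().round(3)) if len(q) else None)
    print(o,round(robot.read_grip_width(),3),out)
robot.move_gripper(1.); print(robot.read_t())
E
```

```text
1.0 1.003 [(2659, np.float64(-0.0218), array([0.0448, 0.0601]), np.float64(0.003)), (2601, np.float64(-0.0213), array([0.0425, 0.0581]), np.float64(0.003))]
0.8 0.798 [(2414, np.float64(-0.022), array([0.0361, 0.0514]), np.float64(0.004)), (2371, np.float64(-0.022), array([0.0338, 0.0488]), np.float64(0.004))]
0.7 0.7 [(2274, np.float64(-0.0218), array([0.0318, 0.0473]), np.float64(0.004)), (2228, np.float64(-0.0219), array([0.0295, 0.0446]), np.float64(0.005))]
0.6 0.601 [(2072, np.float64(-0.0219), array([0.0274, 0.0425]), np.float64(0.005)), (2078, np.float64(-0.0222), array([0.0251, 0.04  ]), np.float64(0.005))]
0.47 0.471 [(1856, np.float64(-0.0216), array([0.0218, 0.0372]), np.float64(0.005)), (1856, np.float64(-0.0214), array([0.0194, 0.0345]), np.float64(0.005))]
0.3 0.302 [(1492, np.float64(-0.0218), array([0.0144, 0.0294]), np.float64(0.006)), (1486, np.float64(-0.0221), array([0.012 , 0.0275]), np.float64(0.006))]
0 0.004 [(768, np.float64(-0.022), array([0.0004, 0.0171]), np.float64(0.01)), (569, np.float64(-0.0222), array([0.0001, 0.0144]), np.float64(0.01))]
13.8667
```

The true fingertips sit about 22 mm behind the reported TCP at every opening, which explains the miss: the tips were at 44 mm, above the 34 mm rim. I correct for it and descend with force checks.

```bash
cat >> h.py <<'E'
def descend(robot,xy,z0,z1,step=.004,lim=4,speed=.04):
    b=robot.read_force()[2]
    for z in np.append(np.arange(z0,z1,-step)[1:],z1):
        robot.servo_line([*xy,z],speed=speed)
        if robot.read_force()[2]-b>lim: print('contact',z,robot.read_force()[2]-b); break
    return robot.read_position()[2]
E
python3 - <<'E'
from rig import robot
from h import *
c=np.array([.655,-.0815])
robot.servo_line([*c,.022],speed=.12)
print(descend(robot,c,.022,.002,.005))
robot.move_gripper(0)
print(robot.read_grip_width()*88,robot.read_finger_force(),robot.read_force(),robot.read_t())
if robot.read_grip_width()>.5:
    robot.servo_line([*c,.05],speed=.1); print(robot.read_grip_width()*88,robot.read_finger_force())
    robot.servo_line([*c,.12],speed=.2)
    robot.goto([*L,.12],ori(L,-1))
    print(robot.read_grip_width()*88,robot.read_finger_force(),robot.read_position(),robot.read_force(),robot.read_t())
    p,_=robot.grab_frame("wrist");q,_=robot.grab_frame("scene")
    cv2.imwrite("pics/c4.png",np.hstack([cv2.resize(q[60:270,130:410],(400,300)),cv2.resize(p,(400,300))])[:,:,::-1])
E
```

```text
0.0015988095781486605
60.59029486094383 30.00003388209734 [-0.17616013  0.03795204  1.21097614] 16.6667
61.09527647203036 29.999733766308054
60.996173349555846 29.99972899648128 [0.45779954 0.19789931 0.11985583] [0.067552   0.51106915 0.11612148] 19.0917
```

View pics/c4.png

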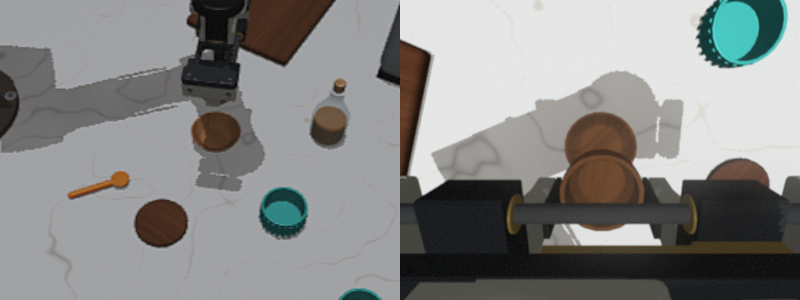

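The medium cover is held, with the large one in view behind it. I measure the held rim's offset and the large rim, then lower.

```bash
cat >> h.py <<'E'
def held(robot,guess,hrim,r,hb,rb,guessb):
    a=wrist_rim(robot,guess,hrim,r,None,40)[0]; b=wrist_rim(robot,guessb,hb,rb,None,60)[0]
    return a,b
E
python3 - <<'E'
from rig import robot
from h import *
a,b=held(robot,L,.152,.029,.026,.044,L)
print('held',a,'large',b)
off=a[0][:2]-robot.read_position()[:2]; 
if np.linalg.norm(off)>.006: off=off*0; print('offset rejected')
t=L-off; print('target',t)
robot.servo_line([*t,.045],speed=.12)
print(descend(robot,t,.045,.0095,.005,3,.05), robot.read_force())
robot.dwell(.3)
print(robot.read_grip_width()*88,robot.read_finger_force(),robot.read_position(),robot.read_t())
E
```

```text
held (array([0.45825195, 0.19926252, 0.02834016]), 1647) large (array([0.45667095, 0.20068241, 0.04186898]), 1051)
target [0.45688994 0.19652723]
contact 0.0095 5.657301683407505
0.010008792615584634 [-0.20386012  0.33229658  5.67272531]
60.580372313908704 30.000893455871847 [0.45751857 0.19704001 0.01002228] 22.3667
```

```bash
python3 - <<'E'
from rig import robot
from h import *
p0=robot.read_position()
robot.move_gripper(1.)
robot.servo_line([*p0[:2],.13],speed=.15)
a=wrist_rim(robot,L,.042,.029,"pics/w5.png",30); b=wrist_rim(robot,L,.026,.044,None,60)
print('med',a,'\nlarge',b[0],robot.read_t())
robot.goto([*S,.13],ori(S,-1))
s=wrist_rim(robot,S,.040,.019,None,40); print('small',s,robot.read_t())
E
```

```text
med ((array([0.45739485, 0.19843172, 0.02849358]), 979), array([282.52991465, 208.02394325]), array([0.00937188, 0.02104936, 0.04299821]), np.float64(317.15407124867744)) 
large (array([0.4571181 , 0.20086415, 0.04103269]), 1931) 24.1083
small ((array([ 0.45206209, -0.23594433,  0.018234  ]), 261), array([284.47076377, 207.01842711]), array([0.00697443, 0.00894055, 0.04155223]), np.float64(317.15407124867744)) 25.7583
```

View pics/w5.png

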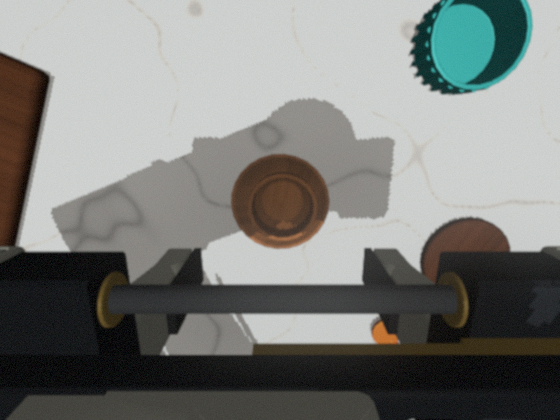

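The medium sits in the large, centred to about 2 mm, with its rim at 42 mm as expected. Now the small cover.

```bash
python3 - <<'E'
from rig import robot
from h import *
c=np.array([.4523,-.2363])
robot.servo_line([*c,.03],speed=.12)
print(descend(robot,c,.03,.009,.007))
robot.move_gripper(0)
zg=robot.read_position()[2]
print(robot.read_grip_width()*88,robot.read_finger_force(),zg,robot.read_t())
assert robot.read_grip_width()*88>35
robot.servo_line([*c,.14],speed=.15)
robot.goto([*L,.14],ori(L,-1))
zr=robot.read_position()[2]-zg+.040
a,b=held(robot,L,zr,.019,.042,.029,L)
print(robot.read_grip_width()*88,robot.read_finger_force(),'held',a,'med',b,robot.read_position(),robot.read_t())
M2=b[0][:2] if np.linalg.norm(b[0][:2]-[.4574,.1984])<.004 else np.array([.4574,.1984])
off=a[0][:2]-robot.read_position()[:2]
if np.linalg.norm(off)>.006: off*=0; print('rejected')
t=M2-off; print(t)
robot.servo_line([*t,.065],speed=.12)
print(descend(robot,t,.065,zg+.016,.006,3,.05),robot.read_force())
robot.dwell(.3)
print(robot.read_grip_width()*88,robot.read_finger_force(),robot.read_position(),robot.read_t())
E
```

```text
0.008624002067597787
40.80420406535856 29.998901617946103 0.00902338112116987 28.5333
40.79402826603479 29.997484719206113 held (array([0.45777354, 0.19924029, 0.01848447]), 1158) med (array([0.45753371, 0.1984883 , 0.02842677]), 703) [0.45755124 0.19730502 0.13991398] 31.2583
[0.45731141 0.19655303]
0.02501807714252622 [ 0.8172176  -0.30132798  0.34683106]
40.4940189267996 29.997757009696215 [0.45729448 0.196563   0.0250357 ] 34.1833
```

```bash
python3 - <<'E'
from rig import robot
from h import *
p=robot.read_position()
print(descend(robot,p[:2],p[2],p[2]-.003,.0007,2.5,.02))
robot.dwell(.2); print(robot.read_position()[2])
robot.move_gripper(1.)
p=robot.read_position()
robot.servo_line([*p[:2],.14],speed=.15)
for h,r in((.056,.019),(.042,.029),(.026,.044)): print(wrist_rim(robot,L,h,r,"pics/w6_%d.png"%(h*1000),30))
print(robot.read_t())
E
```

```text
contact 0.024335697933917953 6.350179758053917
0.02488218029931346
0.024873598784901814
((array([0.45762776, 0.19723562, 0.01875872]), 632), array([282.16549843, 208.87500477]), array([0.00942813, 0.02474897, 0.05686811]), np.float64(317.15407124867744))
((array([0.45720935, 0.19833176, 0.02832187]), 983), array([282.08848803, 204.47619465]), array([0.00951949, 0.02479565, 0.05678712]), np.float64(317.15407124867744))
((array([0.45762344, 0.20277371, 0.03923062]), 2270), array([282.09268473, 200.07350058]), array([0.00958709, 0.02483782, 0.05684727]), np.float64(317.15407124867744))
36.65
```

View pics/w6_42.png

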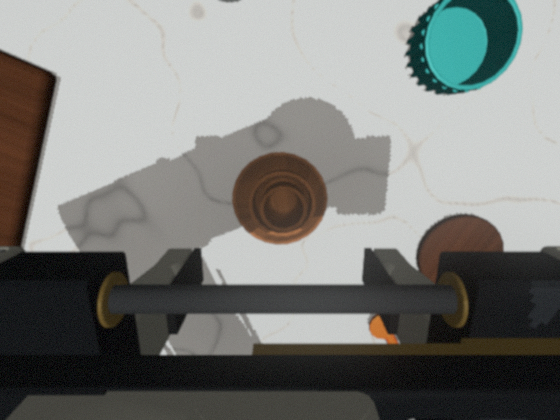

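The picture shows all three nested concentrically at (280,200). The small rim is at 56 mm and the centres agree within about 2 mm, so I hand in.

```bash
python3 -c "
from rig import robot
print(robot.job_done())"
```

```text
the job is handed in; nothing more can be done
None
```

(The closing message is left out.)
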